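Angle the long tube rack past the post into its bay

ROBOT

A 6-joint arm with a two-finger parallel gripper is mounted at the origin on the work surface. World frame = base frame: x ahead of the robot, y to its left, z up, the work surface at z = 0. Lengths are in mm, angles in rad, forces in N, time in s.
With the tool pointing down it reaches from about 275 to 750 mm from the base axis. Payload 10.2 kg.
Tool frame: the origin (TCP) lies midway between the tips of the shut fingers; the grasp point (between the pads) lies 19 mm behind it (ctrl.tcp_to_grasp is the z of the grasp point in the tool frame, in mm); z points along the fingers, y is the direction in which the jaws open and shut (so a half turn about z gives the same grasp; the last joint's range is limited). The gripper opens to 85 mm and grips with 20 to 120 N. Pads are 22 mm wide; open, the fingers measure 114 mm over their backs; the gripper's body (76 mm by 85 mm) begins 54 mm behind the grasp point. The pads swing forward as they close: fully open they stand 13 mm farther back than shut.
Start: joints at [-0.223, 0.313, 1.498, -0, 1.331, -0.223], TCP at [525.006, -0.013, 231.294] pointing down, gripper open.
Joint ranges: [-2.94, 2.94], [-0.97, 2.17], [0.19, 2.56], [-1.23, 4.37], [0.02, 3.11], [-2.88, 2.88]. Speed limits (rad/s): [2.39, 2.39, 3.01, 3.14, 3.14, 3.14].

INTERFACE

Orientations are given as a unit quaternion [w, x, y, z].
In Python, from rig import sensors, capture, order, ctrl gives the robot as it stands. The module is installed in compiled form; this text tells all that it offers.
- The arm moves only by the tool play_rows, never from a script. Its argument "deltas" is a list of rows, each a list of 7 numbers: the shift along the world's x, y, z in units of 40 mm (1.0 is 40 mm), then the turn, a rotation vector about the world's x, y, z in units of 6 degrees (1.0 is 6 degrees), then the opening, from -1 (shut) to 1 (fully open). A call has 1 to 8 rows; each row shifts and turns the commanded pose from where the row before left it; what a row does not reach is not made up. A row lasts 1/12 s, in which the tool goes at most 41.7 mm and 7.16 degrees, less where a joint would pass 70% of its speed; a pose out of reach is approached as far as the arm can. A call is refused whole if a number of a shift passes 1 or a number of a turn 1, either way. A call with a gripper value outside its range is refused whole. The fingers move at their own pace and stop on an object; "squeeze" is the grip in N (left out, the last holds). Time passes only in rows, so rows that do not move let the fingers close. It gives the time, the measured TCP pose, the force and the opening at its end, in the units of the state.
- sensors.sense(): the state, without advancing time (a new reading comes with each control period).
- capture(name): name is "scene" or "side" or "wrist"; returns a dict with "pixels" (400x640x3 uint8, red, green, blue), "z_map" (400x640 float32, mm along the optical axis (not along the pixel's ray), 0 where there is no reading), "fx", "fy", "cx", "cy" (pixels), "k1" (the pictures are not rectified: a ray, as slopes to the right and down, at radius r is drawn at 1 + k1 r^2 times it, then the intrinsics apply), "eye" and "rotation" of the camera in the world; the wrist camera has in their place "tool_from_camera" (4x4, takes a point from camera to tool coordinates, whose origin is the TCP and whose axes are the flange's). Camera axes: x right, y down, z forward; pixel columns grow to the right and rows downward; lengths in mm; the calibration is good to about 2 mm. A picture is of the moment at which its call begins: read the wrist's pose just before it.
- order.finish_job(): hands the job in, once; it reports no verdict.
The state is a dict: "time_s": time; "joints": joint angles; "dq": joint speeds; "tau": joint torques, N m; "eef_pos": TCP position; "ee_rot": TCP orientation; "force": force on the tool from outside, world axes, zero at the start; "wrist_torque": the same for the moment, N m; "grip_width": opening from 0.0 (shut) to 1.0 (fully open).
Only numpy, scipy, OpenCV 4.12 (cv2) and the standard library are available. Lean on these libraries where they do the work, as an engineer would, in place of code of your own. Each camera call takes 0.05 s, during which the arm holds its last target. There are 200 camera calls.

TASK

Push the long empty tube rack along the bench into its bay: nudge one end and then the other to angle it past the steel post, push it home against the back stop, then swing its outer end across so that it lies straight in the bay, behind the post. Only push it, gently, with the fingers: never clamp, lift or tip it, and leave the other things on the bench where they are.

Things in the scene. Friction and masses are not known exactly. Their poses are not given: they have to be found in the camera images.
- rack: The long empty white tube rack, a block 40 mm wide (its x), 220 mm long (its y) and 40 mm tall, with one row of nine blind holes along its top; about 0.25 kg, loose on the bench and standing on its 40 mm wide underside. Origin: centre of its underside; z up. Either end may go in first; its -y end starts nearer to the bay.
- bay: Fixed aluminium U of three walls on the bench, no floor, open on top and at its mouth. Inside 76 mm wide (x = +-38), 120 mm deep (back stop's face at y = -120); walls 30 tall, 6 thick. Origin: on the bench, middle of the mouth; +y points straight out of it, roughly to the robot's left, where the rack starts. A rack fully home has its origin at y = -10 mm and stands out 100 mm.
- post: The fixed upright steel post in front of the bay, 24 mm diameter, 50 mm tall. Origin: on the bench on its axis. It stands 125 to 140 mm out from the mouth, close to the bay's centre line, so that the rack can pass it on either side only at an angle.
- strip_jar: Bystander: test-strip jar, white, black cap, 52 mm across, 110 tall, standing beside the bay. Origin: centre of its underside.
- specimen_cup: Bystander: yellow lidded specimen cup, 64 mm across, 68 tall, beside the bay on the other side. Origin: centre of its underside.
- jar_lid: Bystander: loose black jar lid, 56 mm across, 14 tall, lying between the robot and the post. Origin: centre of its underside.
- petri_dish: Bystander: covered petri dish, 90 mm across, 16 tall, lying beyond the post. Origin: centre of its underside.
- amber_bottle: Bystander: amber reagent bottle, 50 mm across, 100 tall, at the far side of the bench. Origin: centre of its underside.
- well_block: Bystander: white well plate, 85 x 127 x 22 mm, lying behind the back stop of the bay. Origin: centre of its underside.
- vial: Bystander: small glass vial, 26 mm across, 55 tall, to the robot's left. Origin: centre of its underside.
There are look-alikes about, which are no part of the job. There is more than one size of the rack; the one meant has the size given above.

How it is judged (in metres and radians):
At the end, for the whole second after the job is handed in: The rack stands flat and at rest on the bench inside the bay, its inner end within 8 mm of the back stop (origin more than 2 mm inside the mouth, measured along the bay), its length parallel to the bay within 0.09 rad (5 degrees) (y of rack in the frame of bay between -0.02 and -0.002 m and x of rack in the frame of bay between -0.03 and 0.03 m and angle between the y axis of rack and the y axis of bay, either way round below 0.09 rad and height (world z) of rack below 0.004 m and angle between rack's own z axis and vertical below 0.05 rad and linear speed of rack below 0.01 m/s); the robot touches nothing.
It fails at once if the rack is lifted off the bench (height (world z) of rack above 0.008 m).
It fails at once if the rack is tipped (angle between rack's own z axis and vertical above 0.25 rad).
It fails at once if the rack is clamped or rammed: the fingers bear on it with more than 120 N (contact force between the fingers and rack above 120 N).
It fails at once if a bystander is displaced by more than 20 mm (distance of any of strip_jar, specimen_cup, jar_lid, petri_dish, amber_bottle, well_block, vial from where it was at the start of the episode above 0.02 m).
It also fails if it takes over 72 s, if anything falls off the work surface, if the arm or the gripper's body presses on something with over 40 N, if the wrist force passes 120 N, or if a joint passes its speed limit or range.

## Working session

There is one attempt and no reset: what is moved stays moved. The work goes in short steps, Python scripts to look and compute and a tool call to move; the robot and the scene stay as the last step left them, time stands still between calls to the robot, and variables do not carry over. Pictures are saved under pics/ and viewed, about 8 in all and at most 12, crops included, and the job is handed in when it is done.

Besides the shell and the picture viewer there is one more tool, called by a JSON object that holds its "name" and its "arguments". play_rows: Moves the arm, as the interface text tells. Its arguments: {"type":"object","properties":{"deltas":{"type":"array","items":{"type":"array","items":{"type":"number"}}},"squeeze":{"type":"number"}},"required":["deltas"]}

```bash
mkdir -p pics
cat > h.py <<'E'
import numpy as np, cv2
from rig import sensors, capture, order, ctrl
def save(c,n,crop=None,s=1):
    im=c["pixels"][:,:,::-1]
    if crop: x0,y0,x1,y1=crop; im=im[y0:y1,x0:x1]
    cv2.imwrite("pics/"+n,cv2.resize(im,None,fx=s,fy=s,interpolation=cv2.INTER_CUBIC))
def rays(c,uv):
    uv=np.atleast_2d(uv).astype(float)
    d=np.stack([(uv[:,0]-c["cx"])/c["fx"],(uv[:,1]-c["cy"])/c["fy"]],1)
    s=d.copy()
    for _ in range(20): s=d/(1+c["k1"]*(s**2).sum(1,keepdims=True))
    return np.c_[s,np.ones(len(s))]
def plane(c,uv,z):
    r=rays(c,uv)@np.array(c["rotation"]).T; e=np.array(c["eye"])
    return e+r*((z-e[2])/r[:,2])[:,None]
def cloud(c):
    v,u=np.mgrid[0:400,0:640]; r=rays(c,np.c_[u.ravel(),v.ravel()])*c["z_map"].reshape(-1,1)
    return (r@np.array(c["rotation"]).T+np.array(c["eye"])).reshape(400,640,3)
E
python3 - <<'E'
from h import *
a=capture("scene");b=capture("side")
save(a,"a.png");save(b,"b.png")
for c in(a,b): print(c["eye"],np.round(c["rotation"],3).tolist(),c["fx"],c["cx"],c["cy"],c["k1"],(c["z_map"]>0).mean())
print(sensors.sense()["time_s"],ctrl.tcp_to_grasp)
E
```

```text
[1200.83309595  927.17997986  839.72412363] [-0.14, 0.27, 0.843, -0.444] 481.8761475250822 318.38713223486025 196.2378623673923 -0.09095882830161499 0.99194921875
[-136.96546543 -876.12067461  754.49131673] [-0.453, 0.834, -0.273, 0.157] 431.0471092178265 321.2270743824654 196.48639063870758 0.016287048334834353 0.99567578125
0.1 -18.700000000000003
```

View pics/a.png

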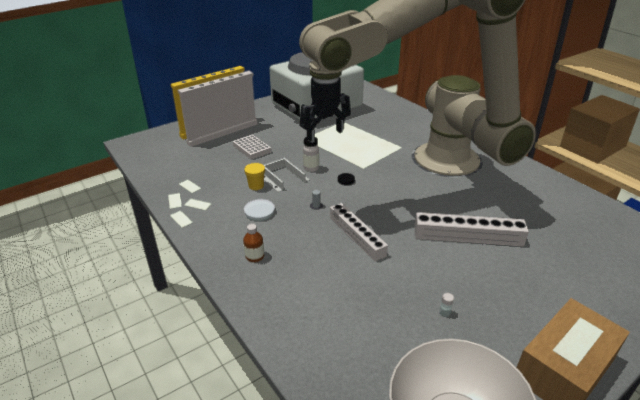

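View pics/b.png

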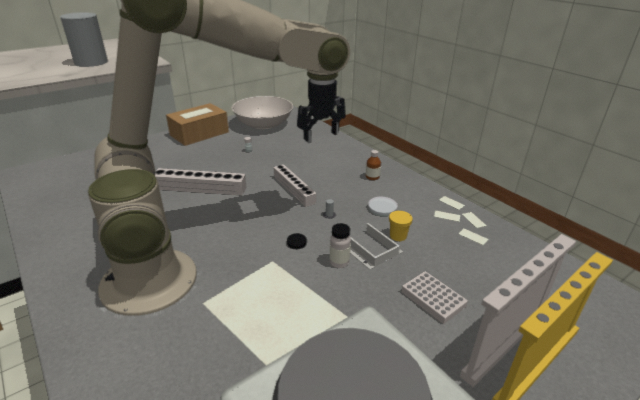

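The views show two white racks. One is at (358,230) in the scene view, near the post at (316,198) and the bay at (285,172). The longer-looking one is at (470,228). I'll measure both.

```bash
cat >> h.py <<'E'
from scipy.spatial.transform import Rotation as R
_cap=capture
def capture(n):
    st=sensors.sense(); c=dict(_cap(n))
    if "rotation" in c:
        q=np.array(c["rotation"]); c["rotation"]=R.from_quat(np.r_[q[1:],q[0]]).as_matrix() if q.size==4 else q.reshape(3,3)
    return c
def top(cams,x0,x1,y0,y1,s=1.0,zlo=5,zhi=130):
    """height map; rows: x decreasing downward, cols: y decreasing rightwards"""
    H=np.zeros((int((x1-x0)/s),int((y1-y0)/s)),np.float32)
    for c in cams:
        P=cloud(c).reshape(-1,3); P=P[c["z_map"].ravel()>0]
        m=(P[:,0]>x0)&(P[:,0]<x1)&(P[:,1]>y0)&(P[:,1]<y1)&(P[:,2]>zlo)&(P[:,2]<zhi); P=P[m]
        np.maximum.at(H,(((x1-P[:,0])/s).astype(int).clip(0,H.shape[0]-1),((y1-P[:,1])/s).astype(int).clip(0,H.shape[1]-1)),P[:,2])
    return H
E
python3 - <<'E'
from h import *
a=capture("scene");b=capture("side")
for c in(a,b):
    P=cloud(c); print(np.round(c["rotation"],2).tolist())
    for uv in ([(316,195),(346,178),(258,209),(250,140),(447,155)] if c is a else [(330,208),(297,240),(382,205),(400,225)]): print(uv,P[uv[1],uv[0]].round(1))
    for s in(a,):pass
for n,(c) in dict(a=a,b=b).items():
    H=top([c],200,800,-450,450,3)
    cv2.imwrite(f"pics/H{n}.png",cv2.applyColorMap((H*2).clip(0,255).astype(np.uint8),cv2.COLORMAP_JET))
A=cv2.imread("pics/Ha.png");B=cv2.imread("pics/Hb.png");cv2.imwrite("pics/H.png",cv2.resize(np.vstack([A,B]),None,fx=1.45,fy=1.45))
E
```

```text
[[-0.82, 0.33, -0.48], [0.58, 0.46, -0.67], [-0.0, -0.82, -0.57]]
(316, 195) [539.5 -23.   49.4]
(346, 178) [376.8 -87.8  14.6]
(258, 209) [ 690.6 -102.3   16.4]
(250, 140) [ 510.6 -478.8   26. ]
(447, 155) [56.1 43.7 53.9]
[[0.8, -0.31, 0.51], [-0.6, -0.44, 0.67], [0.01, -0.84, -0.54]]
(330, 208) [526.  -48.4  32.4]
(297, 240) [373.4 -98.7  14.8]
(382, 205) [ 681.2 -110.2   16.5]
(400, 225) [ 606.5 -253.9   58.8]
```

View pics/H.png

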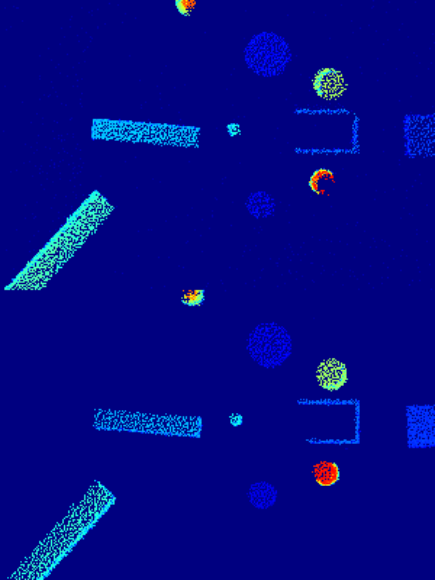

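The height map shows the bay opening at about column 295, with the post in front of it at column 233. The rack near the post is about 220 mm long. The other one is longer and taller. Next I'll fit numbers and take the confirming crop.

```bash
cat >> h.py <<'E'
def rack(c,x0=350,x1=720,y0=-330,y1=300,zl=36,zh=44):
    P=cloud(c).reshape(-1,3)
    px=c["pixels"].reshape(-1,3).astype(int)
    m=(c["z_map"].ravel()>0)&(P[:,0]>x0)&(P[:,0]<x1)&(P[:,1]>y0)&(P[:,1]<y1)&(P[:,2]>zl)&(P[:,2]<zh)
    M=np.zeros((int(x1-x0)//2+1,int(y1-y0)//2+1),np.uint8); Q=P[m]
    ij=np.c_[(Q[:,0]-x0)//2,(Q[:,1]-y0)//2].astype(int); M[ij[:,0],ij[:,1]]=1
    M=cv2.morphologyEx(M,cv2.MORPH_CLOSE,np.ones((7,7)))
    n,l,s,_=cv2.connectedComponentsWithStats(M)
    out=[]
    for k in range(1,n):
        if s[k,4]>300:
            q=Q[l[ij[:,0],ij[:,1]]==k]; r=cv2.minAreaRect(q[:,:2].astype(np.float32))
            p=cv2.boxPoints(r); e=p[1]-p[0],p[2]-p[1]; L=max(e,key=np.linalg.norm); L=L*np.sign(L[1])
            out.append((np.round(r[0],1),sorted(np.round(r[1],1)),round(float(np.degrees(np.arctan2(-L[0],L[1]))),2),np.median(q[:,2]).round(1)))
    return out
E
python3 - <<'E'
from h import *
a=capture("scene");b=capture("side")
save(a,"crop.png",(300,170,560,280),3)
for c in(a,b):
    print("rack",rack(c)); print("big",rack(c,150,600,150,600,20,70))
    P=cloud(c).reshape(-1,3);P=P[c["z_map"].ravel()>0]
    def sel(x0,x1,y0,y1,z0,z1): return P[(P[:,0]>x0)&(P[:,0]<x1)&(P[:,1]>y0)&(P[:,1]<y1)&(P[:,2]>z0)&(P[:,2]<z1)]
    q=sel(420,620,-320,-120,25,34)
    r=cv2.minAreaRect(q[:,:2].astype(np.float32)); print("bay",r,np.median(q[:,2]), cv2.boxPoints(r).round(1).tolist())
    for n,w in dict(post=(500,570,-60,10,46,56),lid=(330,440,-150,-40,10,18),dish=(620,780,-180,-20,12,22),cup=(570,700,-300,-180,60,74),jar=(380,480,-300,-180,60,118),bottle=(700,860,50,160,60,110)).items():
        q=sel(*w); 
        if len(q)>5: print(n,len(q),cv2.minEnclosingCircle(q[:,:2].astype(np.float32)))
E
```

```text
rack [(array([524.5, 148.5]), [np.float64(43.2), np.float64(222.5)], -4.46, np.float64(40.8))]
big [(array([278.6, 331. ]), [np.float64(61.2), np.float64(295.7)], 47.65, np.float64(52.9)), (array([529.1, 204.4]), [np.float64(43.7), np.float64(110.9)], -4.71, np.float64(39.8))]
bay ((528.0281372070312, -216.4343719482422), (156.2423553466797, 156.23663330078125), 35.59878921508789) 29.654675592015906 [[419.0, -198.39999389648438], [510.0, -325.3999938964844], [637.0, -234.5], [546.0999755859375, -107.4000015258789]]
post 37 ((528.168212890625, -33.94029235839844), 15.681917190551758)
lid 135 ((376.82940673828125, -91.35137176513672), 30.171751022338867)
dish 468 ((687.1649780273438, -103.58671569824219), 48.06968307495117)
cup 216 ((622.8082885742188, -234.04412841796875), 36.842559814453125)
jar 248 ((424.4712829589844, -217.78436279296875), 26.00869369506836)
bottle 275 ((793.666015625, 59.76016616821289), 24.983854293823242)
rack [(array([525. , 145.2]), [np.float64(41.8), np.float64(221.7)], -4.75, np.float64(39.6))]
big [(array([278.4, 328.2]), [np.float64(64.1), np.float64(295.9)], 46.98, np.float64(50.4)), (array([529.6, 202.6]), [np.float64(41.9), np.float64(106.5)], -4.05, np.float64(38.9))]
bay ((521.488037109375, -244.5043182373047), (165.18463134765625, 136.31886291503906), 35.56169509887695) 28.74536760889589 [[414.70001220703125, -237.10000610351562], [493.8999938964844, -348.0], [628.2999877929688, -251.89999389648438], [549.0, -141.0]]
post 32 ((532.6475219726562, -36.346778869628906), 12.023564338684082)
lid 216 ((374.5054016113281, -93.39071655273438), 29.552034378051758)
dish 384 ((688.7770385742188, -108.17630004882812), 48.49294662475586)
cup 286 ((626.5235595703125, -236.03477478027344), 33.6867561340332)
jar 480 ((420.6637878417969, -223.97735595703125), 27.050405502319336)
bottle 63 ((788.7474975585938, 58.9007682800293), 18.825889587402344)
```

View pics/crop.png

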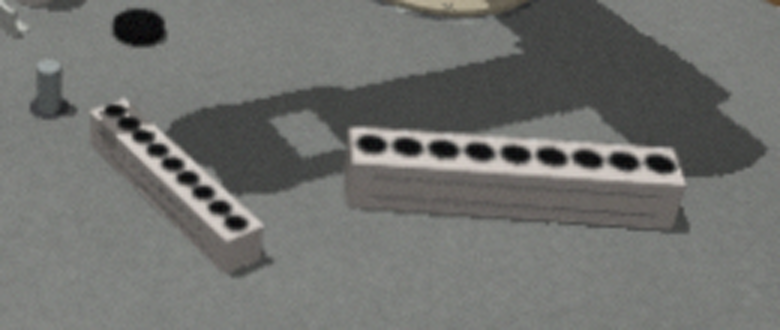

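The crop confirms it. The rack on the left (crop 175,185) is 220 x 40 x 40 mm. The right-hand one (crop 515,180) is about 290 x 60 x 52 mm, so it is the look-alike. The bay's bounding box picked up its neighbours, so I'll fit the walls separately.

Run:
```python
from h import *
a=capture("scene");b=capture("side")
for c in(a,b):
    P=cloud(c).reshape(-1,3);P=P[c["z_map"].ravel()>0]
    q=P[(P[:,0]>455)&(P[:,0]<592)&(P[:,1]>-310)&(P[:,1]<-135)&(P[:,2]>26)&(P[:,2]<33)]
    mid=q[(q[:,1]>-265)&(q[:,1]<-175)]
    for lo,hi in((470,510),(545,592)):
        w=mid[(mid[:,0]>lo)&(mid[:,0]<hi)]; 
        if len(w)>5:
            f=np.polyfit(w[:,1],w[:,0],1); w=w[abs(w[:,0]-np.polyval(f,w[:,1]))<5]; f=np.polyfit(w[:,1],w[:,0],1); print("wall",len(w),f,np.polyval(f,-220),np.percentile(w[:,0]-np.polyval(f,w[:,1]),[3,97]))
            e=q[abs(q[:,0]-np.polyval(f,q[:,1]))<6]; print(" mouth y",np.sort(e[:,1])[-4:], "rear",np.sort(e[:,1])[:4])
    w=q[(q[:,0]>505)&(q[:,0]<555)]; f=np.polyfit(w[:,0],w[:,1],1);print("back",len(w),f,np.polyval(f,528),np.percentile(w[:,1],[3,97]))
```

```text
wall 35 [1.56368078e-02 4.90487082e+02] 487.0469839000414 [-3.94303462  4.04318129]
 mouth y [-168.45326038 -166.2147286  -165.45322489 -163.17539863] rear [-292.67635377 -287.50981037 -285.95147252 -282.88840384]
wall 36 [1.92860394e-02 5.73060993e+02] 568.8180646054197 [-4.78050855  3.03496252]
 mouth y [-173.43963449 -168.46705515 -167.23355107 -166.93017376] rear [-275.95222697 -269.88162297 -266.26161694 -261.54969804]
back 27 [ 5.47411207e-02 -3.15356660e+02] -286.453348561966 [-291.25685332 -280.581398  ]
wall 54 [2.39857299e-02 4.91940421e+02] 486.66356004002233 [-3.47111315  4.24365593]
 mouth y [-192.19747887 -192.00771438 -187.03575649 -184.24026422] rear [-291.44085067 -290.64982135 -288.87181887 -288.00567514]
wall 62 [2.91425713e-02 5.75026513e+02] 568.615147007819 [-3.24904534  3.9974971 ]
 mouth y [-174.47015699 -171.10259513 -170.00112342 -168.27093003] rear [-292.32827881 -292.26458162 -291.47820779 -289.97513095]
back 37 [ 4.69537754e-02 -3.14530419e+02] -289.7388251289027 [-293.07019784 -285.56092435]
```

Run:
```python
from h import *
s=sensors.sense(); print(s)
q=s["ee_rot"]; print(R.from_quat(np.r_[q[1:],q[0]]).as_matrix().round(2))
a=capture("scene"); P=cloud(a); print("vial",P[300,446])
w=capture("wrist"); print(np.round(w["tool_from_camera"],3))
```

```text
{'time_s': 0.4, 'joints': array([-2.23376928e-01,  3.13013340e-01,  1.49784366e+00, -3.64953697e-05,
        1.33100375e+00, -2.23414777e-01]), 'dq': array([ 2.65541016e-04,  1.06501780e-03, -2.30358004e-03, -8.00103150e-04,
        9.10832840e-05, -5.42619499e-04]), 'tau': array([-1.06865522e-03, -4.11815107e+01, -2.59665924e+01, -8.76051581e-05,
        1.21191624e-03,  1.02485035e-05]), 'eef_pos': array([5.24951918e+02, 1.58877642e-03, 2.31182019e+02]), 'ee_rot': array([-1.03985192e-04,  7.07090327e-01,  7.07123222e-01, -8.64307059e-05]), 'force': array([-0.93380768,  0.07268088, -0.66206462]), 'wrist_torque': array([-0.00213303,  0.00099398,  0.00111671]), 'grip_width': 1.0019040946799074}
[[-0.  1. -0.]
 [ 1.  0.  0.]
 [ 0. -0. -1.]]
vial [546.38023641 485.9559647   53.28282874]
[[ 0.00000e+00 -9.65000e-01 -2.62000e-01  6.56810e+01]
 [ 1.00000e+00  1.00000e-03 -0.00000e+00  1.52000e-01]
 [ 0.00000e+00 -2.62000e-01  9.65000e-01 -1.42755e+02]
 [ 0.00000e+00  0.00000e+00  0.00000e+00  1.00000e+00]]
```

{"name": "play_rows", "arguments": {"deltas": [[-0.19,0.46,-0.4,0,0,-0.1,1],[-0.19,0.46,-0.4,0,0,-0.1,1],[-0.19,0.46,-0.4,0,0,-0.1,1],[-0.19,0.46,-0.4,0,0,-0.1,1],[-0.19,0.46,-0.4,0,0,-0.1,1],[-0.19,0.46,-0.4,0,0,-0.1,1],[-0.19,0.46,-0.4,0,0,-0.1,1],[-0.19,0.46,-0.4,0,0,-0.1,1]]}}

```text
time_s: 1.17
eef_pos: [463.8, 148.0, 102.7]
ee_rot: [0.0, 0.736, 0.677, 0.0]
force: [0.2, 0.3, 0.3]
grip_width: 1.001
```

{"name": "play_rows", "arguments": {"deltas": [[0,0,0,0,0,1,1],[0,0,0,0,0,1,1],[0,0,0,0,0,1,1],[0,0,0,0,0,1,1],[0,0,0,0,0,1,1],[0,0,0,0,0,1,1],[0,0,0,0,0,1,1],[0,0,0,0,0,1,1]]}}

```text
time_s: 1.83
eef_pos: [464.3, 147.2, 103.3]
ee_rot: [0.0, 0.395, 0.919, 0.0]
force: [0.1, 0.5, 0.3]
grip_width: 1.002
```

{"name": "play_rows", "arguments": {"deltas": [[0,0,-0.3,0,0,1,1],[0,0,-0.3,0,0,1,1],[0,0,-0.3,0,0,1,1],[0,0,-0.3,0,0,1,1],[0,0,-0.3,0,0,1,1],[0,0,-0.3,0,0,1,1],[0,0,-0.3,0,0,1,1],[0,0,-0.3,0,0,0,1]]}}

```text
time_s: 2.5
eef_pos: [464.3, 147.2, 6.8]
ee_rot: [0.0, 0.039, 0.999, 0.0]
force: [1.1, 0.9, -0.0]
grip_width: 1.003
```

{"name": "play_rows", "arguments": {"deltas": [[0.14,0,-0.05,0,0,0,1],[0.14,0,-0.05,0,0,0,1],[0.14,0,0,0,0,0,1],[0.14,0,0,0,0,0,1],[0.14,0,0,0,0,0,1],[0.14,0,0,0,0,0,1],[0.14,0,0,0,0,0,1],[0.14,0,0,0,0,0,1]]}}

```text
time_s: 3.17
eef_pos: [509.5, 147.2, 3.5]
ee_rot: [-0.0, 0.042, 0.999, -0.0]
force: [-1.5, 0.2, 1.1]
grip_width: 0.999
```

Run:
```python
from h import *
print(rack(capture("scene")),rack(capture("side")))
```

```text
[(array([528.7, 150. ]), [np.float64(66.0), np.float64(222.7)], -4.46, np.float64(40.8))] [(array([532.4,  78.4]), [np.float64(63.9), np.float64(91.5)], 7.2, np.float64(39.6))]
```

{"name": "play_rows", "arguments": {"deltas": [[0.24,0.02,0,0,0,-0.18,1],[0.24,0.02,0,0,0,-0.18,1],[0.24,0.02,0,0,0,-0.18,1],[0.24,0.02,0,0,0,-0.18,1],[0.24,0.02,0,0,0,-0.18,1],[0.24,0.02,0,0,0,-0.18,1],[0.24,0.02,0,0,0,-0.18,1],[0.14,0.02,0,0,0,-0.18,1]]}}

```text
time_s: 3.93
eef_pos: [582.4, 153.6, 3.2]
ee_rot: [0.0, 0.118, 0.993, -0.0]
force: [-0.9, 0.1, 1.1]
grip_width: 1.0
```

{"name": "play_rows", "arguments": {"deltas": [[-0.1,0,0,0,0,0,1],[-0.25,0,0.2,0,0,0,1],[-0.25,0.1,0.7,0,0,-1,1],[-0.25,0.4,0.8,0,0,-1,1],[0,0.5,0.8,0,0,-1,1],[0,0.7,0,0,0,-1,1],[0,0.7,0,0,0,-1,1],[0,0.7,0,0,0,-1,1]]}}

```text
time_s: 4.6
eef_pos: [547.1, 278.7, 103.9]
ee_rot: [0.0, 0.42, 0.907, 0.0]
force: [0.9, -0.6, -0.7]
grip_width: 1.0
```

```bash
sed -i 's/    m=(c\["z_map"\].ravel()>0)&(P\[:,0\]>x0)/    m=(px.max(1)>75)\&(c["z_map"].ravel()>0)\&(P[:,0]>x0)/' h.py
python3 - <<'E'
from h import *
print(rack(capture("scene")),rack(capture("side")))
E
```

```text
[(array([613.2, 149.1]), [np.float64(41.4), np.float64(223.4)], -13.41, np.float64(40.4))] [(array([613.4, 145.8]), [np.float64(43.3), np.float64(223.6)], -13.66, np.float64(39.2))]
```

{"name": "play_rows", "arguments": {"deltas": [[0.31,0.05,0,0,0,-1,-0.65],[0.31,0.05,0,0,0,-1,-0.65],[0.31,0.05,0,0,0,-1,-0.65],[0.31,0.05,0,0,0,-1,-0.65],[0.31,0.05,0,0,0,-1,-0.65],[0.31,0.05,0,0,0,-1,-0.65],[0.31,0.05,0,0,0,-1,-0.65],[0.31,0.05,0,0,0,-1,-0.65]]}}

```text
time_s: 5.37
eef_pos: [647.2, 292.9, 103.1]
ee_rot: [-0.0, 0.753, 0.658, -0.0]
force: [0.2, -0.3, 0.1]
grip_width: 0.175
```

{"name": "play_rows", "arguments": {"deltas": [[0,0,-0.4,0,0,-0.95,-0.65],[0,0,-0.4,0,0,0,-0.65],[0,0,-0.4,0,0,0,-0.65],[0,0,-0.4,0,0,0,-0.65],[0,0,-0.4,0,0,0,-0.65],[0,0,-0.3,0,0,0,-0.65],[0,0,0,0,0,0,-0.65]]}}

```text
time_s: 5.95
eef_pos: [645.4, 292.7, 8.2]
ee_rot: [-0.001, 0.783, 0.622, -0.002]
force: [-0.3, -0.3, -0.0]
grip_width: 0.173
```

{"name": "play_rows", "arguments": {"deltas": [[0.02,-0.25,0,0,0,0,-0.65],[-0.02,-0.2,0,0,0,0,-0.65],[-0.03,-0.15,0,0,0,0,-0.65],[-0.04,-0.15,0,0,0,0,-0.65],[-0.04,-0.15,0,0,0,0,-0.65],[-0.04,-0.2,0,0,0,0,-0.65],[-0.04,-0.2,0,0,0,0,-0.65],[-0.04,-0.2,0,0,0,0,-0.65]]}}

```text
time_s: 6.62
eef_pos: [637.6, 232.9, 11.5]
ee_rot: [0.0, 0.783, 0.622, 0.0]
force: [0.3, 2.5, 0.6]
grip_width: 0.179
```

Run:
```python
from h import *
print(rack(capture("scene")),rack(capture("side")))
```

```text
[(array([596.8,  79.3]), [np.float64(42.3), np.float64(146.3)], -13.3, np.float64(40.5))] [(array([607. , 115.7]), [np.float64(44.7), np.float64(230.2)], -14.44, np.float64(39.4))]
```

{"name": "play_rows", "arguments": {"deltas": [[-0.06,-0.24,-0.02,0,0,0,-0.65],[-0.06,-0.24,-0.02,0,0,0,-0.65],[-0.06,-0.24,0,0,0,0,-0.65],[-0.06,-0.24,0,0,0,0,-0.65],[-0.06,-0.24,0,0,0,0,-0.65],[-0.06,-0.24,0,0,0,0,-0.65],[-0.05,-0.24,0,0,0,0,-0.65],[-0.05,-0.24,0,0,0,0,-0.65]]}}

```text
time_s: 7.38
eef_pos: [619.1, 155.7, 9.7]
ee_rot: [-0.0, 0.783, 0.622, -0.0]
force: [0.4, 1.8, -0.7]
grip_width: 0.17
```

```bash
cat >> h.py <<'E'
def est():
    O=np.array([529.2,-166.]);ud=np.array([.022,1]);vd=np.array([1,-.022])
    for n in("scene","side"):
        for r in rack(capture(n)):
            if r[1][1]<100: continue
            t=np.radians(-r[2]); d=np.array([np.sin(t),np.cos(t)]); e=np.array(r[0])-d*r[1][1]/2; c=e+110*d
            print(n,r[1],"centre from inner end",c.round(1),"bay u,v",((c-O)@ud).round(1),((c-O)@vd).round(1),"theta",-r[2]-1.26,"v0",round(float((c-O)@vd-np.tan(t-.022)*((c-O)@ud)),1))
E
python3 -c "
from h import *
est()"
```

```text
scene [np.float64(53.3), np.float64(139.9)] centre from inner end [582.4  39. ] bay u,v 206.2 48.7 theta 12.51 v0 3.0
side [np.float64(67.8), np.float64(228.2)] centre from inner end [576.2  35.1] bay u,v 202.2 42.6 theta 12.92 v0 -3.8
```

```bash
sed -i 's|    M=np.zeros((int(x1-x0)//2+1|    t=sensors.sense()["eef_pos"][:2]; m\&=(np.hypot(P[:,0]-530.5,P[:,1]+35)>18)\&(np.hypot(*(P[:,:2]-t).T)>40)\n&|' h.py
python3 -c "
from h import *
est(); a=capture('scene'); b=capture('side')
A=a['pixels'][120:280,200:440];B=b['pixels'][130:290,240:480]
cv2.imwrite('pics/c5.png',cv2.resize(np.vstack([A,B])[:,:,::-1],None,fx=1.85,fy=1.85))"
```

```text
scene [np.float64(40.8), np.float64(138.5)] centre from inner end [586.8  35.1] bay u,v 202.4 53.1 theta 11.59 v0 11.6
side [np.float64(41.8), np.float64(202.8)] centre from inner end [587.   30.8] bay u,v 198.1 53.5 theta 11.8 v0 12.1
```

View pics/c5.png

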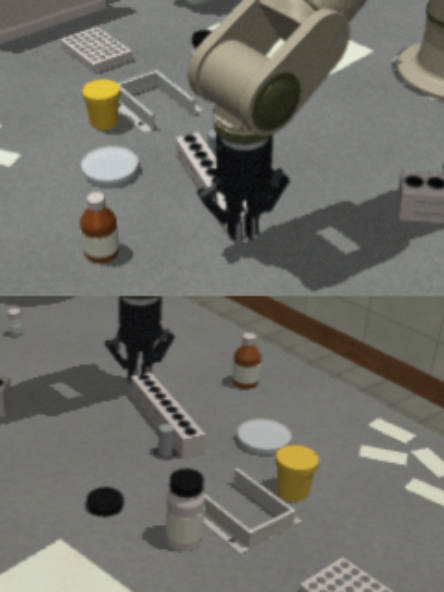

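{"name": "play_rows", "arguments": {"deltas": [[-0.055,-0.24,0,0,0,0,-0.65],[-0.055,-0.24,0,0,0,0,-0.65],[-0.055,-0.24,0,0,0,0,-0.65],[-0.055,-0.24,0,0,0,0,-0.65],[-0.055,-0.24,0,0,0,0,-0.65],[-0.055,-0.24,0,0,0,0,-0.65],[-0.055,-0.24,0,0,0,0,-0.65],[-0.055,-0.24,0,0,0,0,-0.65]]}}

```text
time_s: 8.35
eef_pos: [601.5, 78.9, 9.7]
ee_rot: [-0.0, 0.783, 0.621, -0.0]
force: [0.1, 1.1, 0.5]
grip_width: 0.177
```

```bash
python3 -c "
from h import *
est()"
```

```text
scene [np.float64(40.5), np.float64(129.3)] centre from inner end [570.3 -38.2] bay u,v 128.8 38.3 theta 11.96 v0 11.0
side [np.float64(42.8), np.float64(200.2)] centre from inner end [570.5 -42.5] bay u,v 124.4 38.6 theta 11.59 v0 13.1
```

{"name": "play_rows", "arguments": {"deltas": [[0.03,0.15,0,0,0,0,-0.65],[0.1,0,0.32,0,0,0,-0.65],[-0.03,-0.15,0,0,0,0,-0.65],[-0.04,-0.18,0,0,0,0,-0.65],[-0.05,-0.22,0,0,0,0,-0.65],[-0.05,-0.22,0,0,0,0,-0.65],[-0.05,-0.22,0,0,0,0,-0.65],[-0.05,-0.22,0,0,0,0,-0.65]]}}

```text
time_s: 9.12
eef_pos: [595.6, 36.5, 22.1]
ee_rot: [-0.0, 0.784, 0.621, -0.0]
force: [0.4, 0.9, -1.4]
grip_width: 0.173
```

```bash
python3 -c "
from h import *
est()"
```

```text
scene [np.float64(39.7), np.float64(105.5)] centre from inner end [562.8 -79.2] bay u,v 87.5 31.7 theta 13.32 v0 11.0
side [np.float64(41.7), np.float64(199.1)] centre from inner end [560.1 -83. ] bay u,v 83.7 29.0 theta 11.75 v0 11.6
```

{"name": "play_rows", "arguments": {"deltas": [[-0.045,-0.2,0,0,0,0,-0.65],[-0.045,-0.2,0,0,0,0,-0.65],[-0.045,-0.2,0,0,0,0,-0.65],[-0.045,-0.2,0,0,0,0,-0.65],[-0.045,-0.2,0,0,0,0,-0.65],[-0.045,-0.2,0,0,0,0,-0.65],[-0.045,-0.2,0,0,0,0,-0.65],[-0.045,-0.15,0,0,0,0,-0.65]]}}

```text
time_s: 9.88
eef_pos: [581.6, -25.5, 22.5]
ee_rot: [0.0, 0.783, 0.621, -0.0]
force: [0.2, -0.3, -0.7]
grip_width: 0.175
```

```bash
python3 -c "
from h import *
est()"
```

```text
scene [np.float64(40.2), np.float64(100.7)] centre from inner end [ 549.3 -144. ] bay u,v 22.5 19.6 theta 14.790000000000001 v0 13.7
side [np.float64(42.6), np.float64(203.6)] centre from inner end [ 546.2 -144.6] bay u,v 21.7 16.5 theta 12.63 v0 11.6
```

{"name": "play_rows", "arguments": {"deltas": [[-0.025,-0.12,0,0,0,0,-0.65],[-0.025,-0.12,0,0,0,0,-0.65],[-0.025,-0.12,0,0,0,0,-0.65],[-0.025,-0.1,0,0,0,0,-0.65],[-0.02,-0.08,0,0,0,0,-0.65],[-0.01,-0.05,0,0,0,0,-0.65],[-0.01,-0.03,0,0,0,0,-0.65],[0,0,0,0,0,0,-0.65]]}}

```text
time_s: 10.65
eef_pos: [576.1, -49.5, 22.5]
ee_rot: [0.0, 0.783, 0.622, -0.0]
force: [0.4, 0.4, 0.3]
grip_width: 0.177
```

```bash
python3 -c "
from h import *
est()"
```

```text
side [np.float64(41.9), np.float64(201.8)] centre from inner end [ 540.3 -169. ] bay u,v -2.7 11.2 theta 12.38 v0 11.8
```

{"name": "play_rows", "arguments": {"deltas": [[-0.005,-0.03,0,0,0,0,-0.65],[-0.005,-0.03,0,0,0,0,-0.65],[-0.005,-0.03,0,0,0,0,-0.65],[-0.005,-0.03,0,0,0,0,-0.65]]}}

```text
time_s: 11.08
eef_pos: [575.3, -54.1, 22.4]
ee_rot: [-0.0, 0.783, 0.622, -0.0]
force: [0.2, 0.7, -0.4]
grip_width: 0.177
```

{"name": "play_rows", "arguments": {"deltas": [[0,-0.02,0,0,0,0,-0.65],[0,-0.02,0,0,0,0,-0.65]]}}

```text
time_s: 11.25
eef_pos: [575.4, -55.7, 22.5]
ee_rot: [-0.0, 0.783, 0.622, -0.0]
force: [-0.5, 0.2, -1.1]
grip_width: 0.175
```

```bash
python3 -c "
from h import *
est()"
```

```text
side [np.float64(41.8), np.float64(202.4)] centre from inner end [ 539.9 -174. ] bay u,v -7.8 10.9 theta 12.1 v0 12.6
```

{"name": "play_rows", "arguments": {"deltas": [[0,-0.025,0,0,0,0,-0.65],[0,-0.025,0,0,0,0,-0.65]]}}

```text
time_s: 11.52
eef_pos: [575.4, -57.6, 22.5]
ee_rot: [-0.0, 0.783, 0.622, 0.0]
force: [0.6, 3.0, 0.5]
grip_width: 0.177
```

{"name": "play_rows", "arguments": {"deltas": [[0,-0.025,0,0,0,0,-0.65],[0,-0.025,0,0,0,0,-0.65]]}}

```text
time_s: 11.68
eef_pos: [575.5, -58.0, 22.5]
ee_rot: [-0.001, 0.784, 0.621, 0.001]
force: [3.1, 15.8, 2.5]
grip_width: 0.173
```

{"name": "play_rows", "arguments": {"deltas": [[0.05,0.3,0,0,0,0,-0.65],[0,0,0.8,0,0,0,-0.65],[0.3,0,0.8,0,0,0,-0.65],[0.4,-0.5,0,0,0,1,-0.65],[0.3,-0.5,0,0,0,1,-0.65],[0,-0.25,0,0,0,0,-0.65],[0,0,0,0,0,0,-0.65]]}}

```text
time_s: 12.27
eef_pos: [617.2, -99.1, 86.0]
ee_rot: [0.0, 0.716, 0.699, -0.0]
force: [-0.2, -0.5, -1.2]
grip_width: 0.179
```

```bash
python3 -c "
from h import *
est(); a=capture('scene'); b=capture('side')
A=a['pixels'][130:250,220:400];B=b['pixels'][170:290,280:460]
cv2.imwrite('pics/c6.png',cv2.resize(np.hstack([A,B])[:,:,::-1],None,fx=2.2,fy=2.2))"
```

```text
scene [np.float64(42.1), np.float64(158.2)] centre from inner end [ 554. -110.] bay u,v 56.6 23.6 theta 11.73 v0 11.9
side [np.float64(42.5), np.float64(224.0)] centre from inner end [ 539. -176.] bay u,v -9.8 10.1 theta 12.24 v0 12.2
```

View pics/c6.png

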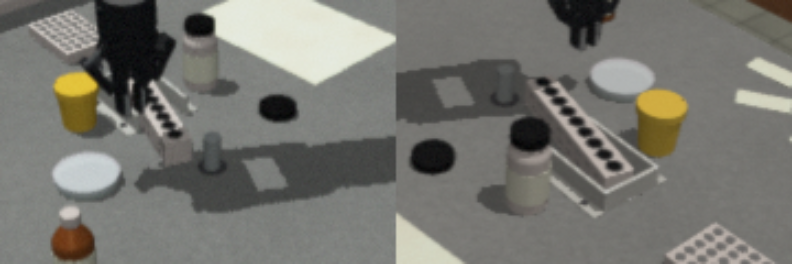

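The crop shows the rack home at an angle (side crop 575,120), with its outer end past the post at (505,85). The tool is above its far flank. Now I'll lower it and swing the outer end across.

{"name": "play_rows", "arguments": {"deltas": [[0.03,0.02,-0.5,0,0,0,-0.65],[0.03,0.02,-0.5,0,0,0,-0.65],[0,0,-0.5,0,0,0,-0.65],[0,0,-0.25,0,0,0,-0.65],[-0.1,0,0,0,0,0,-0.65],[-0.12,0,0,0,0,0,-0.65],[-0.12,0,0,0,0,0,-0.65],[-0.12,0,0,0,0,0,-0.65]]}}

```text
time_s: 13.13
eef_pos: [601.4, -96.1, 17.8]
ee_rot: [0.001, 0.714, 0.7, 0.0]
force: [1.1, 0.4, -0.4]
grip_width: 0.178
```

{"name": "play_rows", "arguments": {"deltas": [[-0.12,0,0,0,0,0,-0.65],[-0.12,0,0,0,0,0,-0.65],[-0.12,0,0,0,0,0,-0.65],[-0.12,0,0,0,0,0,-0.65]]}}

```text
time_s: 13.47
eef_pos: [581.8, -96.1, 16.8]
ee_rot: [0.0, 0.714, 0.7, 0.0]
force: [1.1, 0.1, -0.0]
grip_width: 0.18
```

```bash
python3 -c "
from h import *
est()"
```

```text
side [np.float64(42.4), np.float64(222.6)] centre from inner end [ 528.  -176.8] bay u,v -10.8 -0.9 theta 5.71 v0 0.2
```

{"name": "play_rows", "arguments": {"deltas": [[-0.1,0,0,0,0,0,-0.65],[-0.1,0,0,0,0,0,-0.65],[-0.1,0,0,0,0,0,-0.65],[-0.1,0,0,0,0,0,-0.65]]}}

```text
time_s: 13.9
eef_pos: [565.8, -96.0, 16.4]
ee_rot: [-0.0, 0.714, 0.7, -0.0]
force: [1.5, -0.5, -0.2]
grip_width: 0.176
```

```bash
python3 -c "
from h import *
est()"
```

```text
side [np.float64(43.2), np.float64(220.6)] centre from inner end [ 519.3 -175.9] bay u,v -10.1 -9.7 theta 0.7 v0 -9.6
```

Straight to within 0.7°. I'll back the tool off, raise it clear and check with both cameras.

{"name": "play_rows", "arguments": {"deltas": [[0.3,0,0,0,0,0,-0.65],[0.3,0.1,0.5,0,0,0,-0.65],[0,0.8,0.9,0,0,0,-0.65],[0,0.9,0.9,0,0,0,-0.65],[0,0.9,0.9,0,0,0,-0.65],[0,0.9,0.5,0,0,0,-0.65],[0,0.9,0,0,0,0,-0.65],[0,0.5,0,0,0,0,-0.65]]}}

```text
time_s: 14.67
eef_pos: [590.3, 89.9, 148.2]
ee_rot: [0.001, 0.713, 0.701, 0.001]
force: [-0.6, -0.5, -1.4]
grip_width: 0.172
```

```bash
python3 -c "
from h import *
est(); a=capture('scene'); b=capture('side')
A=a['pixels'][110:270,200:380];B=b['pixels'][150:310,270:450]
cv2.imwrite('pics/c7.png',cv2.resize(np.hstack([A,B])[:,:,::-1],None,fx=2.2,fy=2.2))
for c in(a,b):
    P=cloud(c).reshape(-1,3);P=P[c['z_map'].ravel()>0]
    for n,w in dict(lid=(330,440,-150,-40,10,18),dish=(620,780,-180,-20,12,22),cup=(570,700,-300,-180,60,74),jar=(380,480,-300,-180,60,118),bottle=(700,860,20,160,60,110)).items():
        q=P[(P[:,0]>w[0])&(P[:,0]<w[1])&(P[:,1]>w[2])&(P[:,1]<w[3])&(P[:,2]>w[4])&(P[:,2]<w[5])]
        if len(q)>5: print(n,np.round(cv2.minEnclosingCircle(q[:,:2].astype(np.float32))[0],1))
"
```

```text
scene [np.float64(42.1), np.float64(219.5)] centre from inner end [ 519.6 -171.9] bay u,v -6.1 -9.5 theta 1.45 v0 -9.3
side [np.float64(43.5), np.float64(221.8)] centre from inner end [ 520.2 -176.2] bay u,v -10.4 -8.8 theta 1.8699999999999999 v0 -8.5
lid [376.3 -90.9]
dish [ 686.5 -105.1]
cup [ 624.3 -231. ]
jar [ 428.7 -221.8]
bottle [793.6  60.2]
lid [375.5 -90.9]
dish [ 686.8 -105.5]
cup [ 626.3 -235.2]
jar [ 421.1 -225.2]
bottle [790.5  53. ]
```

View pics/c7.png

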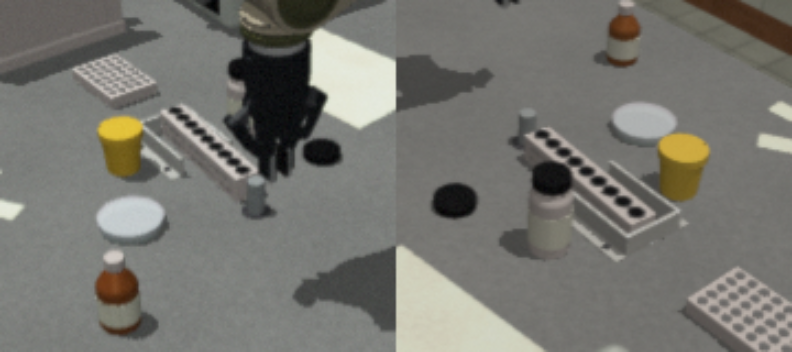

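In the crop, the rack lies straight in the bay (scene crop 205,145; side crop 590,180), behind the post at (255,195) in the scene crop. Each camera's own back-wall fit puts the inner end 0.5–1.5 mm from the stop. Handing in.

```bash
python3 -c "
from h import *
print(order.finish_job())"
```

```text
the job is handed in; nothing more can be done
None
```

The 220 x 40 x 40 mm rack is home in the bay, straight and behind the post, and the job is handed in. I left the larger look-alike (about 290 x 60 x 52 mm) alone.

**What I did**
- I angled the rack with one wide push of the open fingers on its near flank, rather than nudging the two ends in turn.
- I then pushed it along its axis at about 12° past the far side of the post. The tool read about 16 N when it met the back stop.
- Last, I swung the outer end straight with a push on the far flank, then withdrew the tool clear of everything. The job took about 15 s of the 72 s.

**Last checks**

| Check | Result | Allowed |
|---|---|---|
| Position along the bay | y about -6 mm (scene camera), -10 mm (side camera) | -20 to -2 mm |
| Position across the bay | x about -9 mm | ±30 mm |
| Angle to the bay | about 1.5–1.9° | 5° |
| Gap at the back stop | about 0.5–1.5 mm | 8 mm |

- **Camera disagreement:** the two cameras differ by about 4 mm along the bay, but that offset was there from the start. The gap compares the rack's end with the back wall in the same camera, so it largely cancels the offset.
- **Bystanders:** I re-measured the lid, dish, cup, jar and bottle, and all were within about 7 mm of their first readings, which is measurement scatter. I did not re-measure the vial or the well plate, but the tool never went near them.
- **Scene camera during the job:** some of its rack readings were spoiled where the gripper hid an end. For those I went by the side camera and the tool's own position.

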